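# Lock the control box with the panel key

## Task

The lid of the grey control box of the chilled counter is shut but not locked. Take the panel key with the flat wing out of the wooden key block, set it upright on the panel lock, press lightly and turn it back and forth until you feel it drop fully home on the hidden square spindle, then turn it clockwise to the stop without forcing it. Then put the key back upright in the free hole of the block, and leave the T-bar key and the other goods where they are.

Things in the scene. Friction and masses are not known exactly. Their poses are not given: they have to be found in the camera images.
- panel_key: die-cast light metal panel key, 81 mm tall, about 110 g, standing upright in one of the two holes of the key block (which one varies). Origin at the centre of its underside, z up. Round barrel, 22 mm thick, from z = 0 to 45 mm; in its underside a square socket 11.8 mm wide and 14 mm deep, flats parallel to the key's x and y
- key_wing (a point): the key's grip: point 66 mm above the key's underside, where the TCP grips well. The flat wing reaches from 45 to 81 mm above the underside, is 44 mm wide along key x and 9 mm thick along key y: pinch it across y, fingertips no lower than 46 mm above the underside (the barrel is thicker than the wing). Axes: those of the key
- control_box: grey painted steel box with a flat lid, 150 mm (x) by 200 mm (y), lid 70 mm above the counter, fixed. Origin under its centre; x points to its hinges at the back, z up. A small lamp and a blank plate are on the lid
- lock_mouth (a point): centre of the upper rim of the lock's steel collar on the lid, 76 mm above the counter, 46 mm from the box's centre towards its front. Axes: those of the box. The bore is round, 27 mm wide and 18 mm deep; a key fully home stands on its floor. Measured positions may be 1 to 2 mm off: touching the bore's walls lightly with the barrel (22 mm), above the spindle, finds the axis
- spindle_tip (a point): tip of the spindle, on the axis of the bore, 6 mm below the rim: a round pilot cone, 6 mm thick at the tip and 10 mm at its foot 4 mm lower, which guides the socket; below it the 10 mm square, 8 mm high. Axes: those of the box, NOT of the spindle, whose square stands askew to the box at an unknown angle that must be felt. Turning it takes about 0.05 N m; over 80 N between key and lock is forcing
- lock_floor (a point): floor of the bore (a rubber washer), on its axis. At a wrong angle the key's underside rests on the square's corners, 8 mm above the floor; within about 0.15 rad of a right angle it drops to the floor under a light push (6 to 9 N will do); if it binds half way, a small turn frees it. It fits in all four quarter positions, so a sweep of 1.57 rad always meets one
- lock (a joint): angle of the lock's cam, which turns with the spindle: 0 = unlocked (at the start), grows clockwise seen from above, 1.25 rad = locked, at the stop; it has play back to -0.4 rad, and stays where it is left
- hole_a (a point): centre of the floor of one hole of the key block: wooden block 180 x 64 x 36 mm high, fixed, with two round holes, 27 mm wide and 24 mm deep, 90 mm apart; floors 12 mm above the counter. Axes: those of the block, x along its length towards hole_b, z up
- hole_b (a point): centre of the floor of the other hole of the key block; same axes
- t_key: dark steel key with a T-shaped cross bar (60 mm long, 10 mm thick, 71 mm above its underside), standing in the other hole; origin at the centre of its underside; not to be used or moved
- blue_wedge: blue-veined cheese wedge, 74 x 71 x 50 mm, behind the box; bystander, origin at its underside
- ricotta_tub_10: round white ricotta tub, 110 mm wide, 58 mm high, left of the box; bystander, origin at its underside
Mind the look-alikes: they are no part of the job. There is more than one size of the panel_key; the job needs the smallest.

How it is judged (in metres and radians):
On the way, in this order (a step that is already met when the one before it is completed fails the run):
1. the key is fully home on the spindle (z of panel_key in the frame of lock_mouth below -0.0155 m and horizontal distance between panel_key and lock_mouth below 0.004 m and angle between panel_key's own z axis and vertical below 0.12 rad), for 0.1 s.
2. the key, still home, has turned the lock to its stop (value of joint lock above 1.15 rad and z of panel_key in the frame of lock_mouth below -0.014 m and horizontal distance between panel_key and lock_mouth below 0.004 m), for 0.1 s.
At the end, for the whole second after the job is handed in: the lock stands at its stop (joint over 1.15 of 1.25 rad), and the panel key stands at rest, upright within 0.15 rad, released, on the floor of the free hole of the key block (within 6 mm sideways and 4 mm in height) (value of joint lock above 1.15 rad and ((horizontal distance between panel_key and hole_a below 0.006 m and z of panel_key in the frame of hole_a below 0.004 m) or (horizontal distance between panel_key and hole_b below 0.006 m and z of panel_key in the frame of hole_b below 0.004 m)) and angle between panel_key's own z axis and vertical below 0.15 rad and linear speed of panel_key below 0.02 m/s); the robot touches nothing.
It fails at once if the key is forced: more than 80 N between the panel key and the control box or its lock (contact force between panel_key and control_box above 80 N).
It fails at once if the T-bar key is moved by more than 15 mm (distance of t_key from where it was at the start of the episode above 0.015 m).
It fails at once if the cheese wedge behind the box or the ricotta tub beside it is moved by more than 15 mm (distance of any of blue_wedge, ricotta_tub_10 from where it was at the start of the episode above 0.015 m).
It also fails if it takes over 61 s, if anything falls off the work surface, if the arm or the gripper's body presses on something with over 40 N, if the wrist force passes 120 N, or if a joint passes its speed limit or range.

## Robot

A 6-joint arm with a two-finger parallel gripper is mounted at the origin on a cart in front of the work surface, level with it; the furniture and walls round the work are solid. World frame = base frame: x ahead of the robot, y to its left, z up, the work surface at z = 0. Lengths are in mm, angles in rad, forces in N, time in s.
With the tool pointing down it reaches from about 350 to 775 mm from the base axis. Payload 7.3 kg.
Tool frame: the origin (TCP) lies between the finger pads, 19 mm behind the fingertips; this is the grasp point; z points along the fingers, y is the line along which they close (so a half turn about z gives the same grasp; the last joint's range is limited). The gripper opens to 92 mm and grips with 3 to 60 N. Pads are 19 mm wide; open, the fingers measure 130 mm over their backs; the gripper's body (75 mm by 190 mm) begins 47 mm behind the grasp point.
Start: joints at [-1.384, 0.342, 1.524, -0, 1.275, -0.146], TCP at [171.535, -496.204, 245.541] pointing down, gripper open.
Joint ranges: [-2.53, 2.53], [-0.77, 2.02], [0.04, 2.7], [-1, 4.14], [0.28, 2.66], [-3.11, 3.11]. Speed limits (rad/s): [2.57, 2.57, 3.14, 3.14, 3.14, 3.14].

## Interface

Orientations are given as [roll, pitch, yaw] about the fixed x, y, z axes, in that order (R = Rz(yaw) Ry(pitch) Rx(roll)).
In Python, from plant import get_obs, vision, workorder gives the robot as it stands.
- The arm moves only by the shell command python3 -m pendant 'ROWS' [OPENING]. ROWS is a JSON object of lists of equal length, an entry for each row: "dp": the shift along the tool's x, y, z in m, a list of three; "rotation": the turn, a rotation vector about the tool's x, y, z in rad, a list of three. A call has 1 to 8 rows; each row is the pose to reach, as a shift and turn from the pose commanded when the call began, along the tool's axes at that moment; what a row does not reach only later rows make up. A row lasts 1/8 s, in which the tool goes at most 62.5 mm and 10.7 degrees, less where a joint would pass 70% of its speed; a pose out of reach is approached as far as the arm can. A call with a gripper value outside its range is refused whole. OPENING is the finger opening in m, from 0 to 0.0918, set as the call begins (- or left out, the last holds). The fingers move at their own pace and stop on an object; the grip force is fixed at half the most. Time passes only in rows, so rows that repeat a pose let the fingers close. It gives the time, the measured TCP pose, the force, the opening and the grip force at its end, in the units of the state.
- get_obs(): the state, without advancing time (a new reading comes with each control period).
- vision.capture(name): name is "scene" or "top" or "wrist"; returns a dict with "pixels" (384x512x3 uint8, red, green, blue), "vfov" (degrees; the focal length in pixels is half the picture's height over the tangent of half this angle, whatever the lens; pixels are square), "cx", "cy" (the principal point, pixels), "pose" (4x4, takes a point from camera to world coordinates); the wrist camera has in their place "T_tool_cam" (4x4, takes a point from camera to tool coordinates, whose origin is the TCP and whose axes are the flange's). Camera axes: x right, y up, looking along -z (the intrinsics and any distortion apply to the point x, -y, -z); pixel columns grow to the right and rows downward; lengths in mm; the calibration is good to about 2 mm. A picture is of the moment at which its call begins: read the wrist's pose just before it. There is no depth.
- workorder.close_job(): hands the job in; it is judged then, once.
The state is a dict: "time": time; "joint_positions": joint angles; "dq": joint speeds; "tau": joint torques, N m; "tool_pos": TCP position; "tcp_rot": TCP orientation; "contact_force": force on the tool from outside, world axes, zero at the start; "moment": the same for the moment, N m; "grip_width": finger opening in mm; "finger_force": force on a finger pad.
Only numpy, scipy, OpenCV 4.12 (cv2) and the standard library are available. Lean on these libraries where they do the work, as an engineer would, in place of code of your own. Each camera call takes 0.05 s, during which the arm holds its last target. There are 200 camera calls.

## Working session

There is one attempt and no reset: what is moved stays moved. The work goes in short steps, Python scripts to look and compute and a shell command to move; the robot and the scene stay as the last step left them, time stands still between calls to the robot, and variables do not carry over. Pictures are saved under pics/ and viewed, at most 10 in all, crops included, and the job is handed in when it is done.

```bash
ls; mkdir -p pics
cat > h.py <<'E'
import numpy as np, cv2
from plant import get_obs, vision, workorder
from scipy.spatial.transform import Rotation as R
def T_tool(o=None):
    o=o or get_obs(); T=np.eye(4); T[:3,:3]=R.from_euler('xyz',o['tcp_rot']).as_matrix(); T[:3,3]=o['tool_pos']; return T
def cap(name,fn=None):
    o=get_obs(); c=vision.capture(name)
    c['P']=T_tool(o)@c['T_tool_cam'] if name=='wrist' else np.array(c['pose'])
    if fn: cv2.imwrite('pics/'+fn,c['pixels'][:,:,::-1])
    return c
def ray(c,u,v):
    f=192/np.tan(np.radians(c['vfov'])/2)
    d=np.array([(u-c['cx'])/f,-(v-c['cy'])/f,-1.]); P=c['P']
    return P[:3,3],P[:3,:3]@d
def onz(c,u,v,z):
    o,d=ray(c,u,v); return o+d*(z-o[2])/d[2]
def tri(a,b):
    (o1,d1),(o2,d2)=a,b
    s=np.linalg.lstsq(np.c_[d1,-d2],o2-o1,rcond=None)[0]
    p,q=o1+s[0]*d1,o2+s[1]*d2; return (p+q)/2,np.linalg.norm(p-q)
def proj(c,p):
    f=192/np.tan(np.radians(c['vfov'])/2); P=c['P']; q=P[:3,:3].T@(np.array(p)-P[:3,3])
    return c['cx']+f*q[0]/-q[2], c['cy']-f*q[1]/-q[2]
E
python3 - <<'E'
from h import *
a=[cap(n) for n in('scene','top')]
cv2.imwrite('pics/a.png',np.vstack([a[0]['pixels'],a[1]['pixels']])[:,:,::-1][:, :] if 0 else cv2.resize(np.hstack([x['pixels'] for x in a])[:,:,::-1],(800,300)))
cv2.imwrite('pics/top0.png',cv2.resize(a[1]['pixels'][:,:,::-1],(800,600),interpolation=cv2.INTER_CUBIC))
cv2.imwrite('pics/scene0.png',cv2.resize(a[0]['pixels'][:,:,::-1],(800,600),interpolation=cv2.INTER_CUBIC))
for x in a: print({k:v for k,v in x.items() if k!='pixels'})
print(get_obs())
E
```

```text
pics
{'vfov': 46.04393221948982, 'cx': 255.71419261338622, 'cy': 193.3565531059339, 'pose': array([[ 8.70343820e-01,  3.14951967e-01, -3.78558970e-01,
         1.23402560e+02],
       [-4.92253002e-01,  5.34988584e-01, -6.86639787e-01,
        -9.67640767e+02],
       [-1.37338241e-02,  7.83959485e-01,  6.20660059e-01,
         8.60269430e+02],
       [ 0.00000000e+00,  0.00000000e+00,  0.00000000e+00,
         1.00000000e+00]]), 'P': array([[ 8.70343820e-01,  3.14951967e-01, -3.78558970e-01,
         1.23402560e+02],
       [-4.92253002e-01,  5.34988584e-01, -6.86639787e-01,
        -9.67640767e+02],
       [-1.37338241e-02,  7.83959485e-01,  6.20660059e-01,
         8.60269430e+02],
       [ 0.00000000e+00,  0.00000000e+00,  0.00000000e+00,
         1.00000000e+00]])}
{'vfov': 45.62954940699785, 'cx': 252.55062201423016, 'cy': 190.04312341283892, 'pose': array([[-2.27958564e-02,  9.83281378e-01, -1.80660123e-01,
         3.40456779e+02],
       [-9.98009835e-01, -3.30089917e-02, -5.37287245e-02,
        -1.91191693e+02],
       [-5.87938628e-02,  1.79075787e-01,  9.82076954e-01,
  
[... 444 characters left out ...]
00000e+00]])}
{'time': 0.1, 'joint_positions': array([-1.38401611e+00,  3.42651998e-01,  1.52489345e+00, -1.87922894e-06,
        1.27539289e+00, -1.46007141e-01]), 'dq': array([-0.00072983, -0.00280508, -0.00091965,  0.00180796, -0.00060031,
        0.00121601]), 'tau': array([ 1.58597657e-03, -4.32004666e+01, -2.44694102e+01,  7.19038839e-02,
        5.26355475e-02, -3.66833603e-05]), 'tool_pos': array([ 171.46265961, -495.86931433,  244.92476982]), 'tcp_rot': array([-3.14026102e+00, -1.94005346e-04,  3.32787774e-01]), 'contact_force': array([0.17605009, 0.24600259, 0.08011849]), 'moment': array([-0.02694623,  0.03569018,  0.0135617 ]), 'finger_force': 0.0, 'grip_width': 92.01741307369234}
```

View pics/top0.png

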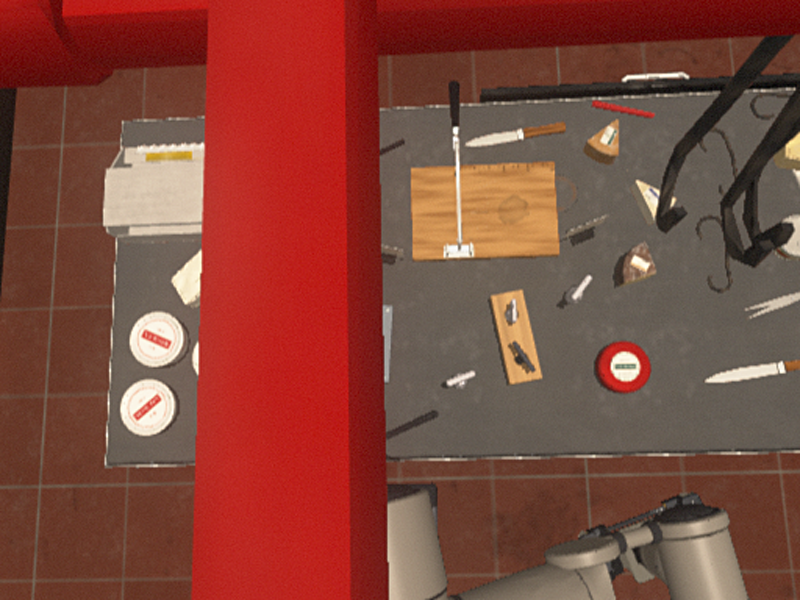

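View pics/scene0.png

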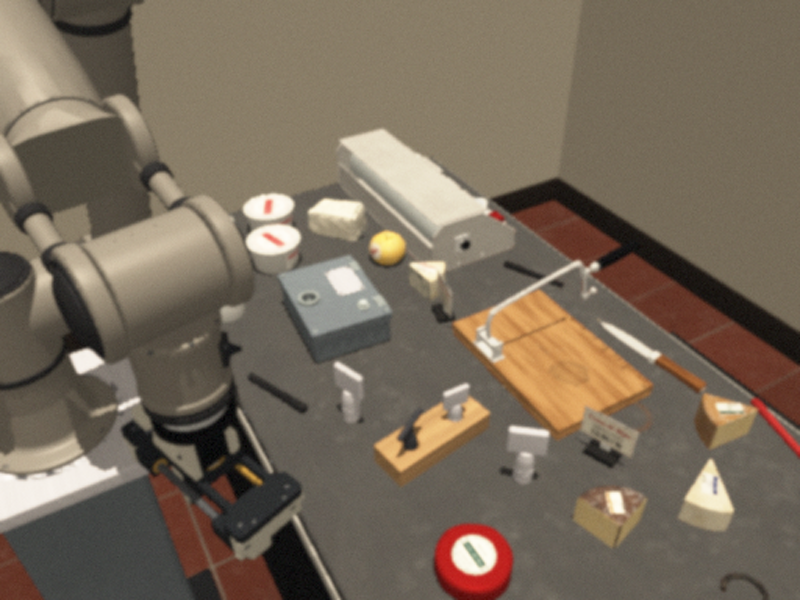

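The top view shows the block at (515,337) with the light winged key at (512,312) and the dark T key at (520,357). The red beam hides the control box. In the scene view the box is at (335,310) with its collar at (308,297), and the block is at (435,435).

There are three panel-key candidates in the scene view: (350,390) and (525,450), each standing on its own foot on the counter, and (455,400) in the block. The one in the block fits, because it is in the block and looks smallest. I'll check that in the wrist crop.

Run:
```python
from h import *
s=1/1.5625
c=cap('scene');t=cap('top')
print('lock',onz(c,308*s,297*s,76))
for n,a,b in(('key',(457,388),(512,300)),('tk',(412,412),(520,350)),('k2',(349,370),(455,381)),('k3',(528,432),(583,283))):
    print(n,tri(ray(c,a[0]*s,a[1]*s),ray(t,b[0]*s,b[1]*s)))
for p in((490,300),(522,291),(541,377),(509,384)): print(onz(t,p[0]*s,p[1]*s,36))
for p in((280,273),(350,256),(390,312),(322,358-25)): print('box',onz(c,p[0]*s,p[1]*s,70))
w=cap('wrist'); print(w['T_tool_cam'],w['vfov'],w['cx'],w['cy'])
```

```text
lock [466.1438001   -2.82935776  76.        ]
key (array([ 573.27850196, -341.15062049,   85.98099961]), np.float64(11.942106799836491))
tk (array([ 480.43383434, -352.82084816,   92.08352327]), np.float64(0.8428185582054233))
k2 (array([ 431.24123548, -229.58737446,   96.9057519 ]), np.float64(12.843898463027193))
k3 (array([ 600.79843524, -476.0133642 ,  102.0794825 ]), np.float64(8.119999357917132))
[ 589.01192975 -305.32439849   36.        ]
[ 605.23234532 -370.04589729   36.        ]
[ 432.30869183 -397.61783454   36.        ]
[ 420.29639369 -334.58583842   36.        ]
box [452.68195345 100.52288748  70.        ]
box [593.33057908  83.49373043  70.        ]
box [ 576.92243362 -109.32827846   70.        ]
box [ 448.9440897  -100.12576023   70.        ]
[[ 7.04304528e-04  9.62466550e-01  2.71399418e-01  7.24348849e+01]
 [ 9.99999680e-01 -7.80594103e-04  1.73144844e-04  3.73760996e-01]
 [ 3.78498906e-04  2.71399210e-01 -9.62466792e-01 -1.39050930e+02]
 [ 0.00000000e+00  0.00000000e+00  0.00000000e+00  1.00000000e+00]] 70.04125060073736 253.73912019809666 184.32267812792279
```

```bash
python3 -m pendant '{"dp":[[0.055,-0.007,0],[0.11,-0.015,0],[0.165,-0.022,0],[0.22,-0.03,0],[0.275,-0.037,0],[0.33,-0.044,0],[0.37,-0.05,0],[0.37,-0.05,0]],"rotation":[[0,0,0],[0,0,0],[0,0,0],[0,0,0],[0,0,0],[0,0,0],[0,0,0],[0,0,0]]}'
python3 - <<'E'
from h import *
c=cap('wrist'); cv2.imwrite('pics/w1.png',cv2.resize(c['pixels'][:,:,::-1],(800,600),interpolation=cv2.INTER_CUBIC)); print(get_obs()['tool_pos'])
np.savez('w1.npz',**c)
E
```

```text
time: 1.25
tool_pos: [506.9, -326.2, 244.9]
tcp_rot: [-3.141, -0.0, 0.337]
contact_force: [-0.2, -0.6, -0.3]
grip_width: 91.7
finger_force: 0.0
[ 505.54164961 -327.20319633  244.91779914]
```

View pics/w1.png

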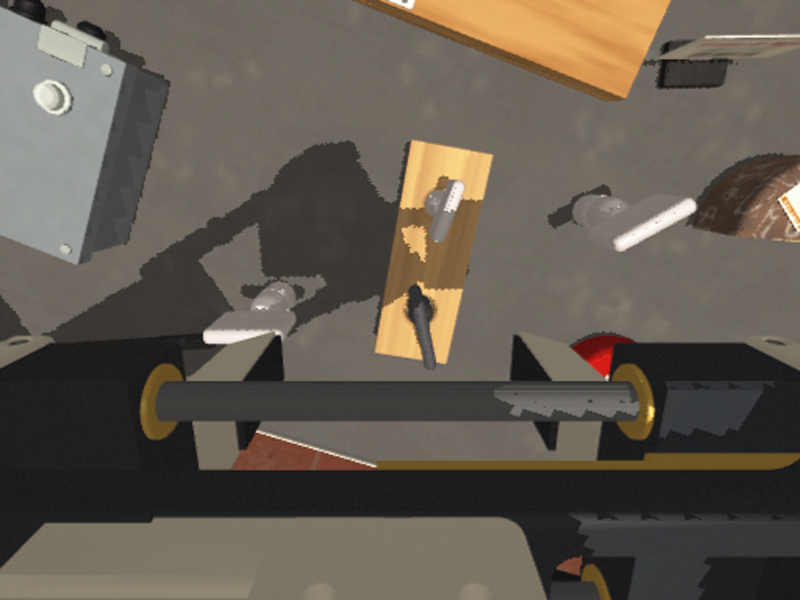

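The wrist view shows the three keys: (250,325) and (655,225) have long wings of about 85 to 90 px, and (450,210) in the block has the shortest at about 60 px. So the block key is the one to use. Next I'll take a second view for height and an enlarged crop.

```bash
python3 -m pendant '{"dp":[[-0.01,0.04,0],[-0.02,0.08,0],[-0.02,0.08,0],[-0.02,0.08,0]],"rotation":[[0,0,0],[0,0,0],[0,0,0],[0,0,0]]}'
python3 - <<'E'
from h import *
c=cap('wrist'); np.savez('w2.npz',**c); print(get_obs()['tool_pos'])
w1=dict(np.load('w1.npz'))
p=proj(c,(545,-345,93)); print(p)
u,v=int(p[0])-40,int(p[1])-35
A=w1['pixels'][95:175,250:330]; B=c['pixels'][v-5:v+75,u:u+80]; print(u,v-5)
cv2.imwrite('pics/crop.png',cv2.resize(np.hstack([A,B])[:,:,::-1],(800,400),interpolation=cv2.INTER_CUBIC))
E
```

```text
time: 1.8
tool_pos: [511.1, -410.4, 245.3]
tcp_rot: [-3.141, 0.0, 0.331]
contact_force: [0.0, 0.1, -0.4]
grip_width: 92.0
finger_force: 0.0
[ 511.4254387  -409.86556508  245.5588493 ]
(np.float64(204.8820036121009), np.float64(126.00653079842974))
164 86
```

View pics/crop.png

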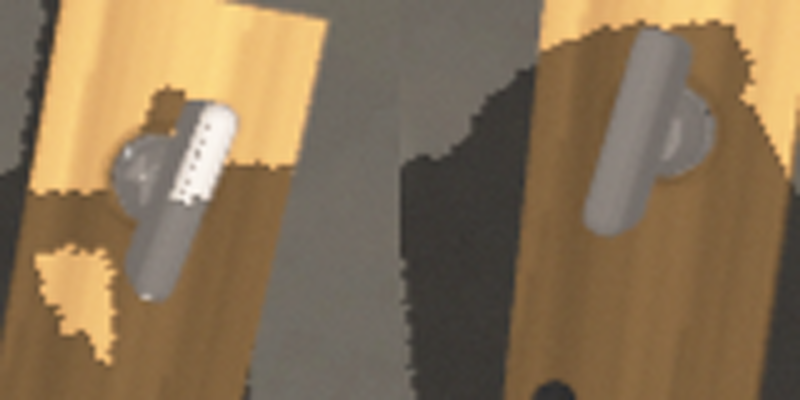

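The crop confirms one small winged key standing in the far hole. Its wing-top centre is about (287.8,135) in view 1 and (210.2,112.4) in view 2.

Run:
```python
from h import *
a,b=dict(np.load('w1.npz')),dict(np.load('w2.npz'))
A=lambda x,y:(250+x/5,95+y/5); B=lambda x,y:(164+(x-400)/5,86+y/5)
print('centre',tri(ray(a,*A(189,200)),ray(b,*B(631,132))))
print(onz(a,*A(189,200),93),onz(b,*B(631,132),93))
for c,p,q in((a,A(238,118),A(178,290)),(b,B(637,40),B(585,215))):
    d=onz(c,*p,93)-onz(c,*q,93); print('wing yaw',np.arctan2(d[1],d[0]))
# ends: length
for c,p,q in((a,A(222,104),A(155,298)),(b,B(660,28),B(604,236))): print('len',np.linalg.norm(onz(c,*p,93)-onz(c,*q,93)))
# block by colour mask, hue
for c in(a,b):
    h=cv2.cvtColor(c['pixels'],cv2.COLOR_RGB2HSV); m=((h[...,0]>8)&(h[...,0]<25)&(h[...,1]>90)).astype(np.uint8); m[:85]=0;m[235:]=0
    k=max(cv2.findContours(cv2.morphologyEx(m,cv2.MORPH_CLOSE,np.ones((9,9))),0,2)[0],key=cv2.contourArea)
    w=np.array([onz(c,*p[0],36)[:2] for p in k],np.float32); print('block',cv2.minAreaRect(w))
```

```text
centre (array([ 560.08423968, -345.92235099,   90.21314823]), np.float64(0.6020716217091738))
[ 560.52764791 -345.49219052   93.        ] [ 559.97264525 -346.32934426   93.        ]
wing yaw 0.03228741725142824
wing yaw -0.008770171940763901
len 42.26437661925323
len 43.50514948823472
block ((515.1731567382812, -352.05718994140625), (180.71507263183594, 65.44331359863281), 9.444845199584961)
block ((510.9720153808594, -353.5787048339844), (171.8617706298828, 65.72737121582031), 9.402503967285156)
```

```bash
python3 -m pendant '{"dp":[[0.03,-0.02,0.01],[0.06,-0.04,0.03],[0.067,-0.045,0.06],[0.067,-0.045,0.08],[0.067,-0.045,0.08],[0.067,-0.045,0.08]],"rotation":[[0,0,0.1],[0,0,0.2],[0,0,0.32],[0,0,0.32],[0,0,0.32],[0,0,0.32]]}'
python3 - <<'E'
from h import *
c=cap('wrist'); np.savez('w3.npz',**c); o=get_obs(); print(o['tool_pos'],o['tcp_rot'],o['joint_positions'])
print(proj(c,(560,-345.8,93)),proj(c,(582,-345.8,93)),proj(c,(538,-345.8,93)))
cv2.imwrite('pics/w3.png',cv2.resize(c['pixels'][100:292,128:384,::-1],(768,576),interpolation=cv2.INTER_CUBIC))
E
```

```text
time: 2.6
tool_pos: [561.1, -345.8, 166.9]
tcp_rot: [3.14, -0.001, 0.013]
contact_force: [0.1, 0.1, 1.5]
grip_width: 92.2
finger_force: 0.0
[ 561.14531377 -346.04487353  167.15769085] [ 3.13999624e+00 -1.89212661e-03  1.29466191e-02] [-6.68716951e-01  6.50225648e-01  1.22851861e+00 -4.98390584e-05
  1.26037323e+00  8.89149433e-01]
(np.float64(252.9338359935736), np.float64(200.3267134665254)) (np.float64(253.2931883273807), np.float64(174.271308467985)) (np.float64(252.59297468744307), np.float64(225.04139748004536))
```

View pics/w3.png

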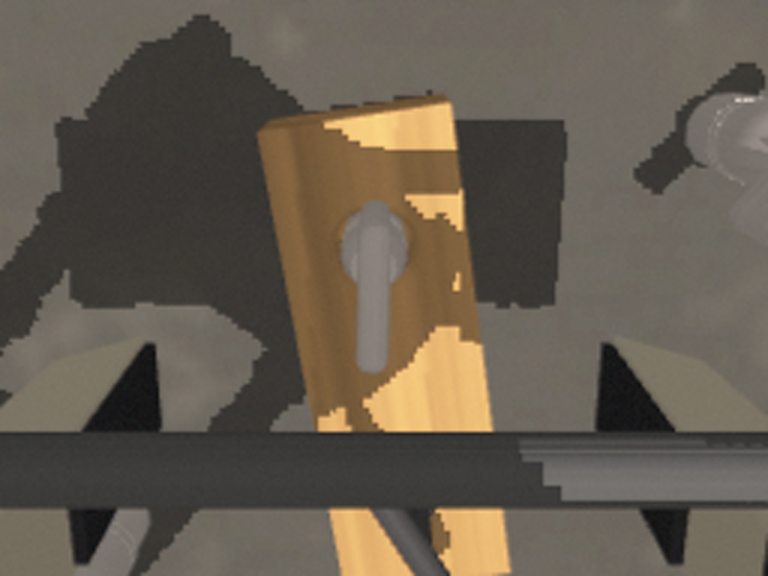

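The wrist view shows the wing top centred at about (252.4,199.3), against a prediction of (252.9,200.3), and parallel to the pads. I'll descend and grip.

```bash
python3 -m pendant '{"dp":[[0,0,0.03],[0,0,0.06],[0,0,0.08],[0,0,0.087],[0,0,0.087],[0,0,0.087]],"rotation":[[0,0,0],[0,0,0],[0,0,0],[0,0,0],[0,0,0],[0,0,0]]}'
python3 -m pendant '{"dp":[[0,0,0],[0,0,0],[0,0,0],[0,0,0],[0,0,0],[0,0,0],[0,0,0],[0,0,0]],"rotation":[[0,0,0],[0,0,0],[0,0,0],[0,0,0],[0,0,0],[0,0,0],[0,0,0],[0,0,0]]}' 0
```

```text
time: 3.4
tool_pos: [561.4, -346.3, 80.0]
tcp_rot: [3.14, -0.002, 0.013]
contact_force: [1.0, 0.6, 0.1]
grip_width: 91.5
finger_force: 0.0
time: 4.4
tool_pos: [560.8, -345.8, 78.5]
tcp_rot: [3.142, 0.0, 0.013]
contact_force: [-0.9, -0.1, 0.5]
grip_width: 16.4
finger_force: 0.0
```

```bash
python3 -m pendant '{"dp":[[0,0,0],[0,0,0],[0,0,0],[0,0,0]],"rotation":[[0,0,0],[0,0,0],[0,0,0],[0,0,0]]}'
python3 -m pendant '{"dp":[[0,0,-0.02],[0,0,-0.05],[0,0,-0.09],[0,0,-0.12],[0,0,-0.12],[0,0,-0.12]],"rotation":[[0,0,0],[0,0,0],[0,0,0],[0,0,0],[0,0,0],[0,0,0]]}'
```

```text
time: 4.9
tool_pos: [560.7, -345.8, 78.5]
tcp_rot: [3.142, 0.0, 0.013]
contact_force: [-0.4, 0.0, -0.5]
grip_width: 9.1
finger_force: 30.0
time: 5.65
tool_pos: [560.2, -345.4, 197.1]
tcp_rot: [-3.14, 0.002, 0.013]
contact_force: [0.6, -0.2, -2.1]
grip_width: 8.8
finger_force: 30.0
```

```bash
python3 -m pendant '{"dp":[[-0.025,-0.045,0],[-0.05,-0.09,0],[-0.08,-0.14,0],[-0.105,-0.19,0],[-0.13,-0.24,0],[-0.15,-0.285,0],[-0.15,-0.285,0],[-0.15,-0.285,0]],"rotation":[[0,0,0],[0,0,0],[0,0,0],[0,0,0],[0,0,0],[0,0,0],[0,0,0],[0,0,0]]}'
python3 -c "
from h import *
c=cap('wrist'); np.savez('l1.npz',**c); print(get_obs()['tool_pos'])"
python3 -m pendant '{"dp":[[0,-0.04,0],[0,-0.08,0],[0,-0.1,0],[0,-0.1,0],[0,-0.1,0]],"rotation":[[0,0,0],[0,0,0],[0,0,0],[0,0,0],[0,0,0]]}'
python3 - <<'E'
from h import *
c=cap('wrist'); np.savez('l2.npz',**c); print(get_obs()['tool_pos'])
a=dict(np.load('l1.npz')); o=[]
for k in(a,c):
    u,v=map(int,proj(k,(466,-3,76))); print(u,v); u0,v0=max(u-50,0),max(v-50,0); print(u0,v0)
    p=cv2.copyMakeBorder(k['pixels'],0,100,0,100,0); o.append(p[v0:v0+100,u0:u0+100])
cv2.imwrite('pics/lock.png',cv2.resize(np.hstack(o)[:,:,::-1],(800,400),interpolation=cv2.INTER_CUBIC))
E
```

```text
time: 6.65
tool_pos: [407.1, -62.8, 197.9]
tcp_rot: [3.142, 0.001, 0.013]
contact_force: [0.2, -0.4, -1.6]
grip_width: 8.8
finger_force: 30.0
[407.36620191 -63.23809836 197.9475913 ]
time: 7.32
tool_pos: [406.2, 36.3, 198.2]
tcp_rot: [3.141, 0.0, 0.012]
contact_force: [-0.3, 0.9, -1.9]
grip_width: 8.8
finger_force: 30.0
[406.14979771  36.19717099 198.26418256]
189 121
139 71
296 121
246 71
```

View pics/lock.png

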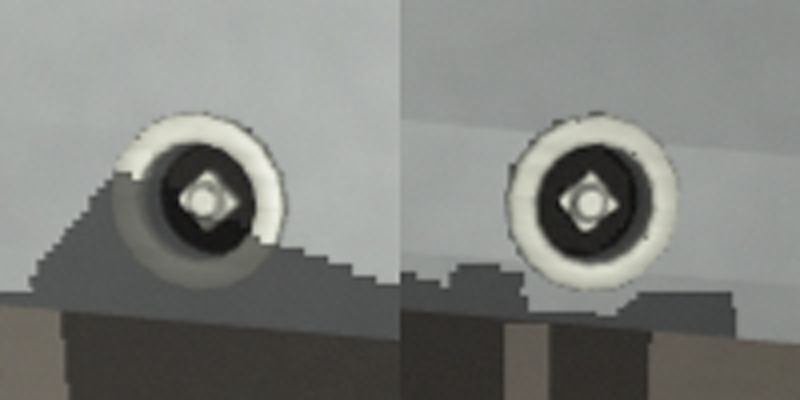

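Both lock views show the collar, centred at (200.5,201) and (593,202) in the crop, and the spindle inside it standing as a diamond about 45° to the tool. I'll triangulate the collar and the cone tip.

Run:
```python
from h import *
a,b=dict(np.load('l1.npz')),dict(np.load('l2.npz'))
A=lambda x,y:(139+x/4-.4,71+y/4-.4); B=lambda x,y:(246+(x-400)/4-.4,71+y/4-.4)
print('rim',tri(ray(a,*A(200.5,201)),ray(b,*B(593,202))),onz(a,*A(200.5,201),76),onz(b,*B(593,202),76))
print('dia',np.linalg.norm(onz(b,*B(507,202),76)-onz(b,*B(679,202),76)))
print('tip',tri(ray(a,*A(202,202)),ray(b,*B(590,204))),onz(a,*A(202,202),70),onz(b,*B(590,204),70))
for c,F,L,Rr,U,D in((a,A,(179,202),(239,203),(206,171),(205,233)),(b,B,(557,200),(618,205),(590,170),(588,233))):
    L,Rr,U,D=[onz(c,*F(*p),66) for p in(L,Rr,U,D)]
    for p,q in((L,Rr),(D,U)): d=q-p; print('diag',np.linalg.norm(d),np.degrees(np.arctan2(d[1],d[0])))
# box edge directions
```

```text
rim (array([466.33732577,  -1.3257917 ,  72.63176481]), np.float64(0.26394940079831597)) [466.37851378  -2.10433833  76.        ] [466.62723395  -0.84011947  76.        ]
dia 39.99439647813716
tip (array([465.85103569,  -1.0308362 ,  69.86258842]), np.float64(0.030618351967943606)) [465.84289428  -1.06239124  70.        ] [465.87304306  -1.01122089  70.        ]
diag 14.458423243267521 -90.12185682892259
diag 14.632670509555995 -3.759193834284038
diag 14.82098510252224 -93.83264372985488
diag 14.835521654963918 1.0850923602103058
```

```bash
python3 -m pendant '{"dp":[[0.02,0.012,0],[0.04,0.025,0],[0.06,0.0377,0],[0.06,0.0377,0.01],[0.06,0.0377,0.03],[0.06,0.0377,0.048],[0.06,0.0377,0.048],[0.06,0.0377,0.048]],"rotation":[[0,0,-0.15],[0,0,-0.3],[0,0,-0.45],[0,0,-0.6],[0,0,-0.74],[0,0,-0.74],[0,0,-0.74],[0,0,-0.74]]}'
python3 - <<'E'
from h import *
c=cap('wrist'); o=get_obs(); print(o['tool_pos'],o['tcp_rot'],o['joint_positions'],o['contact_force'],o['moment'])
cv2.imwrite('pics/w5.png',cv2.resize(c['pixels'][100:292,128:384,::-1],(768,576),interpolation=cv2.INTER_CUBIC))
E
```

```text
time: 8.38
tool_pos: [466.8, -0.3, 151.0]
tcp_rot: [3.141, -0.0, 0.752]
contact_force: [-0.7, -0.3, -1.1]
grip_width: 8.4
finger_force: 30.0
[ 4.66873552e+02 -1.99260821e-01  1.51225968e+02] [ 3.14040573e+00 -7.62204950e-04  7.52017482e-01] [-1.64731646e-01  3.42588658e-01  1.81594351e+00 -1.40991118e-04
  9.81654787e-01  6.54125909e-01] [-0.2003487   0.33251852 -0.80106499] [-0.0283156  -0.01924557  0.00476999]
```

View pics/w5.png

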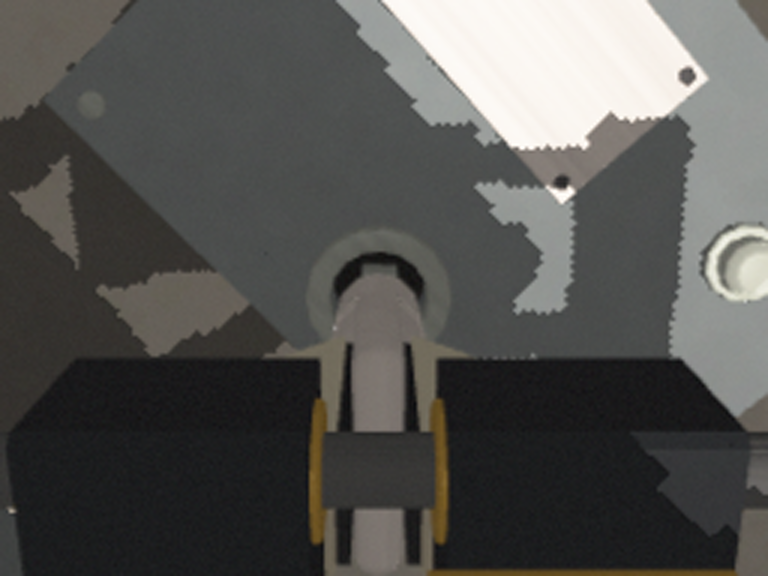

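The view shows the barrel (x≈377) centred over the collar (x≈378.5), with the spindle's flat parallel to the key. I'll lower gently, feeling the force as I go.

```bash
python3 -m pendant '{"dp":[[0,0,0.004],[0,0,0.008],[0,0,0.012],[0,0,0.012],[0,0,0.012]],"rotation":[[0,0,0],[0,0,0],[0,0,0],[0,0,0],[0,0,0]]}'
python3 -m pendant '{"dp":[[0,0,0.002],[0,0,0.004],[0,0,0.006],[0,0,0.006],[0,0,0.006]],"rotation":[[0,0,0],[0,0,0],[0,0,0],[0,0,0],[0,0,0]]}'
```

```text
time: 9.05
tool_pos: [466.4, 0.3, 138.5]
tcp_rot: [3.142, 0.0, 0.753]
contact_force: [-0.1, -0.0, -0.5]
grip_width: 8.7
finger_force: 30.0
time: 9.68
tool_pos: [466.3, 0.3, 132.5]
tcp_rot: [3.142, 0.0, 0.753]
contact_force: [-0.5, 0.0, -0.4]
grip_width: 8.7
finger_force: 30.0
```

```bash
python3 -m pendant '{"dp":[[0,0,0.001],[0,0,0.002],[0,0,0.002],[0,0,0.002]],"rotation":[[0,0,0],[0,0,0],[0,0,0],[0,0,0]]}'
python3 -m pendant '{"dp":[[0,0,0.001],[0,0,0.002],[0,0,0.002],[0,0,0.002]],"rotation":[[0,0,0],[0,0,0],[0,0,0],[0,0,0]]}'
```

```text
time: 10.18
tool_pos: [466.4, 0.3, 130.5]
tcp_rot: [3.141, 0.0, 0.753]
contact_force: [1.2, -0.3, -1.5]
grip_width: 8.7
finger_force: 30.0
time: 10.68
tool_pos: [466.4, 0.3, 128.5]
tcp_rot: [3.141, 0.0, 0.753]
contact_force: [0.9, -0.6, -1.8]
grip_width: 8.8
finger_force: 30.0
```

```bash
python3 -m pendant '{"dp":[[0,0,0.001],[0,0,0.002],[0,0,0.002],[0,0,0.002]],"rotation":[[0,0,0],[0,0,0],[0,0,0],[0,0,0]]}'
python3 -m pendant '{"dp":[[0,0,0.0005],[0,0,0.001],[0,0,0.0015],[0,0,0.0015]],"rotation":[[0,0,0],[0,0,0],[0,0,0],[0,0,0]]}'
```

```text
time: 11.18
tool_pos: [466.4, 0.3, 126.5]
tcp_rot: [3.141, 0.0, 0.753]
contact_force: [2.1, -0.8, -1.0]
grip_width: 8.8
finger_force: 30.0
time: 11.68
tool_pos: [466.4, 0.3, 125.0]
tcp_rot: [3.141, 0.0, 0.753]
contact_force: [2.3, -1.6, -1.6]
grip_width: 9.1
finger_force: 30.0
```

```bash
python3 -m pendant '{"dp":[[0,0.0006,0.0005],[0,0.0006,0.001],[0,0.0006,0.001],[0,0.0006,0.001]],"rotation":[[0,0,0],[0,0,0],[0,0,0],[0,0,0]]}'
python3 -m pendant '{"dp":[[0,0,0.0005],[0,0,0.001],[0,0,0.001]],"rotation":[[0,0,0],[0,0,0],[0,0,0]]}'
```

```text
time: 12.18
tool_pos: [466.5, 0.1, 124.4]
tcp_rot: [-3.141, 0.0, 0.753]
contact_force: [-1.7, 0.2, 6.7]
grip_width: 9.0
finger_force: 30.0
time: 12.55
tool_pos: [466.6, 0.0, 124.3]
tcp_rot: [3.141, -0.0, 0.753]
contact_force: [-3.9, 1.6, 14.6]
grip_width: 8.7
finger_force: 30.0
```

Fully home: TCP z 124.3, so the underside is about 58 mm, which is the floor. I'll ease the force and turn clockwise.

```bash
python3 -m pendant '{"dp":[[0,0,-0.001],[0,0,-0.001],[0,0,-0.001],[0,0,-0.001],[0,0,-0.001],[0,0,-0.001],[0,0,-0.001]],"rotation":[[0,0,0.12],[0,0,0.24],[0,0,0.36],[0,0,0.48],[0,0,0.6],[0,0,0.6],[0,0,0.6]]}'; python3 -c "from h import *;print(get_obs()['moment'])"
python3 -m pendant '{"dp":[[0,0,0],[0,0,0],[0,0,0],[0,0,0],[0,0,0],[0,0,0]],"rotation":[[0,0,0.12],[0,0,0.24],[0,0,0.36],[0,0,0.48],[0,0,0.48],[0,0,0.48]]}'; python3 -c "from h import *;print(get_obs()['moment'])"
```

```text
time: 13.42
tool_pos: [467.0, -0.4, 124.3]
tcp_rot: [3.141, -0.001, 0.155]
contact_force: [0.4, -2.4, 5.4]
grip_width: 8.8
finger_force: 30.0
[-0.64803194  0.07093082 -0.0575279 ]
time: 14.18
tool_pos: [467.0, -0.6, 124.3]
tcp_rot: [3.141, -0.001, -0.325]
contact_force: [1.1, -4.7, 5.8]
grip_width: 8.6
finger_force: 30.0
[-0.71960011  0.12808571  0.01265621]
```

```bash
python3 -m pendant '{"dp":[[0,0.0003,0],[0,0.0005,0],[0,0.0005,0],[0,0.0005,0]],"rotation":[[0,0,0.1],[0,0,0.15],[0,0,0.15],[0,0,0.15]]}'; python3 -c "from h import *;print(get_obs()['moment'])"
python3 -m pendant '{"dp":[[0,0,0],[0,0,0],[0,0,0],[0,0,0]],"rotation":[[0,0,0.06],[0,0,0.12],[0,0,0.12],[0,0,0.12]]}'; python3 -c "from h import *;print(get_obs()['moment'])"
```

```text
time: 14.68
tool_pos: [467.0, -0.8, 124.4]
tcp_rot: [-3.142, -0.001, -0.475]
contact_force: [-0.7, -1.5, 5.6]
grip_width: 8.8
finger_force: 30.0
[-0.45201063 -0.01811906  0.07608595]
time: 15.18
tool_pos: [467.0, -0.8, 124.3]
tcp_rot: [-3.141, -0.001, -0.595]
contact_force: [0.4, -2.7, 6.1]
grip_width: 8.9
finger_force: 30.0
[-0.50222736 -0.05383967 -0.05779702]
```

```bash
for i in 1; do python3 -m pendant '{"dp":[[0,0,0],[0,0,0],[0,0,0]],"rotation":[[0,0,0.06],[0,0,0.08],[0,0,0.08]]}'; done; python3 -c "from h import *;print(get_obs()['moment'])"
python3 -m pendant '{"dp":[[0,0,0],[0,0,0],[0,0,0]],"rotation":[[0,0,0.06],[0,0,0.08],[0,0,0.08]]}'; python3 -c "from h import *;print(get_obs()['moment'])"
```

```text
time: 15.55
tool_pos: [466.9, -0.8, 124.4]
tcp_rot: [-3.141, -0.001, -0.675]
contact_force: [0.4, -2.1, 5.2]
grip_width: 8.9
finger_force: 30.0
[-0.46919556  0.05902028  0.09425181]
time: 15.92
tool_pos: [466.9, -0.9, 124.4]
tcp_rot: [-3.141, -0.001, -0.755]
contact_force: [0.6, -2.7, 5.6]
grip_width: 8.7
finger_force: 30.0
[-0.49666563  0.06235659  0.0514458 ]
```

```bash
python3 -m pendant '{"dp":[[0,0,0],[0,0,0],[0,0,0]],"rotation":[[0,0,0.06],[0,0,0.08],[0,0,0.08]]}'; python3 -c "from h import *;print(get_obs()['moment'])"
python3 -m pendant '{"dp":[[0,0,0],[0,0,0],[0,0,0]],"rotation":[[0,0,0.06],[0,0,0.08],[0,0,0.08]]}'; python3 -c "from h import *;print(get_obs()['moment'],get_obs()['joint_positions'])"
```

```text
time: 16.3
tool_pos: [466.9, -0.9, 124.3]
tcp_rot: [-3.141, -0.001, -0.835]
contact_force: [-1.0, -2.6, 6.8]
grip_width: 8.7
finger_force: 30.0
[-0.469139    0.09334776  0.06593569]
time: 16.68
tool_pos: [466.8, -0.9, 124.3]
tcp_rot: [-3.141, -0.001, -0.915]
contact_force: [-0.4, -2.0, 5.6]
grip_width: 8.8
finger_force: 30.0
[-0.48178738  0.11195435  0.06027137] [-1.65884702e-01  3.81638272e-01  1.84763571e+00 -7.39496152e-04
  9.11462533e-01  2.32011419e+00]
```

```bash
python3 -m pendant '{"dp":[[0,0,0],[0,0,0],[0,0,0]],"rotation":[[0,0,0.06],[0,0,0.08],[0,0,0.08]]}'; python3 -c "from h import *;print(get_obs()['moment'])"
python3 -m pendant '{"dp":[[0,0,0],[0,0,0],[0,0,0]],"rotation":[[0,0,0.04],[0,0,0.06],[0,0,0.06]]}'
python3 - <<'E'
from h import *
print(get_obs()['moment'])
c=cap('wrist'); print(get_obs()['moment'][2])
a=c['pixels'][100:292,128:384,::-1]
cv2.imwrite('pics/w6.png',cv2.resize(a,(768,576),interpolation=cv2.INTER_CUBIC))
E
```

```text
time: 17.05
tool_pos: [466.8, -0.9, 124.3]
tcp_rot: [-3.141, -0.001, -0.995]
contact_force: [-0.7, -3.3, 5.3]
grip_width: 8.9
finger_force: 30.0
[-0.47404768  0.10817958  0.09444521]
time: 17.42
tool_pos: [466.8, -0.9, 124.3]
tcp_rot: [-3.141, -0.001, -1.055]
contact_force: [-0.7, -4.0, 6.1]
grip_width: 8.9
finger_force: 30.0
[-0.52017437  0.10280367  0.12018391]
0.12347193156718687
```

View pics/w6.png

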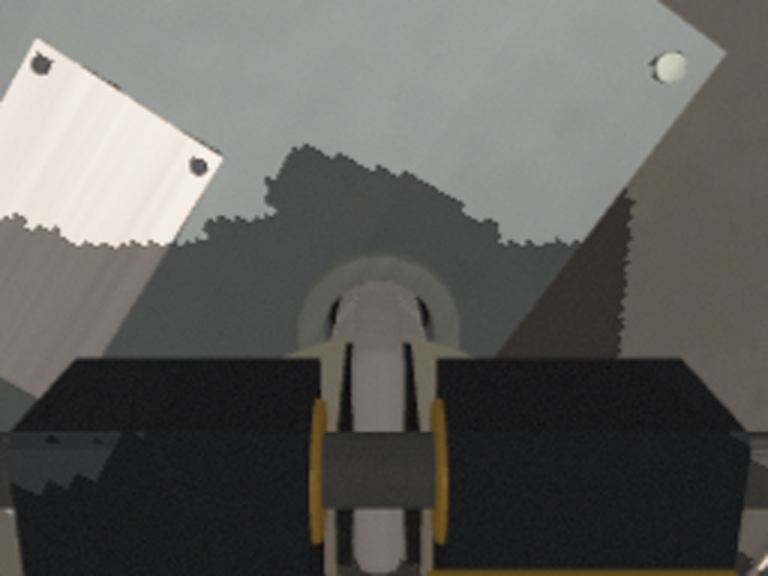

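The key is still square in the grip and seated in the collar. The moment is starting to rise.

```bash
for i in 1; do python3 -m pendant '{"dp":[[0,0,0],[0,0,0],[0,0,0]],"rotation":[[0,0,0.04],[0,0,0.06],[0,0,0.06]]}'; done; python3 -c "from h import *;print(get_obs()['moment'])"
python3 -m pendant '{"dp":[[0,0,0],[0,0,0],[0,0,0]],"rotation":[[0,0,0.04],[0,0,0.06],[0,0,0.06]]}'; python3 -c "from h import *;print(get_obs()['moment'],get_obs()['joint_positions'][5])"
```

```text
time: 17.85
tool_pos: [466.8, -0.9, 124.4]
tcp_rot: [-3.141, -0.001, -1.115]
contact_force: [-0.5, -3.9, 6.1]
grip_width: 8.9
finger_force: 30.0
[-0.56426988  0.11686806  0.14410311]
time: 18.23
tool_pos: [466.7, -1.0, 124.3]
tcp_rot: [-3.142, -0.001, -1.175]
contact_force: [-0.1, -3.0, 5.0]
grip_width: 8.9
finger_force: 30.0
[-0.61932997  0.15066541  0.03832294] 2.5802363358093285
```

```bash
python3 -c "
from h import *
m=[]
for i in range(6): cap('wrist'); m.append(get_obs()['moment'])
print(np.mean(m,0),np.std(m,0))"
python3 -m pendant '{"dp":[[0,0,0],[0,0,0],[0,0,0]],"rotation":[[0,0,-0.1],[0,0,-0.2],[0,0,-0.2]]}'
python3 -c "
from h import *
m=[]
for i in range(6): cap('wrist'); m.append(get_obs()['moment'])
print(np.mean(m,0),np.std(m,0))"
```

```text
[-0.60552255  0.17241303  0.02699008] [0.03177029 0.03006275 0.03733152]
time: 18.9
tool_pos: [466.8, -0.9, 124.3]
tcp_rot: [-3.141, -0.001, -0.974]
contact_force: [-0.9, -3.2, 6.1]
grip_width: 8.9
finger_force: 30.0
[-0.56566595  0.11796967  0.01543913] [0.02344214 0.02443582 0.02600167]
```

There is no clear stop torque, so I'll lift the key and look at how the spindle actually stands.

```bash
python3 -m pendant '{"dp":[[0,0,-0.01],[0,0,-0.03],[0,0,-0.06],[-0.02,0,-0.075],[-0.06,0,-0.075],[-0.06,0,-0.075],[-0.06,0,-0.075]],"rotation":[[0,0,0],[0,0,0],[0,0,0],[0,0,0],[0,0,0],[0,0,0],[0,0,0]]}'
python3 - <<'E'
from h import *
c=cap('wrist'); np.savez('l3.npz',**c); u,v=map(int,proj(c,(466.2,-1.2,70))); u0,v0=u-30,v-30; print(u0,v0,get_obs()['tool_pos'])
cv2.imwrite('pics/l3.png',cv2.resize(c['pixels'][v0:v0+60,u0:u0+60,::-1],(480,480),interpolation=cv2.INTER_CUBIC))
E
```

```text
time: 20.08
tool_pos: [432.5, 49.7, 198.8]
tcp_rot: [3.141, 0.0, -0.976]
contact_force: [0.2, -1.2, -1.9]
grip_width: 8.9
finger_force: 30.0
223 90 [432.84161339  49.32532312 198.78424854]
```

View pics/l3.png

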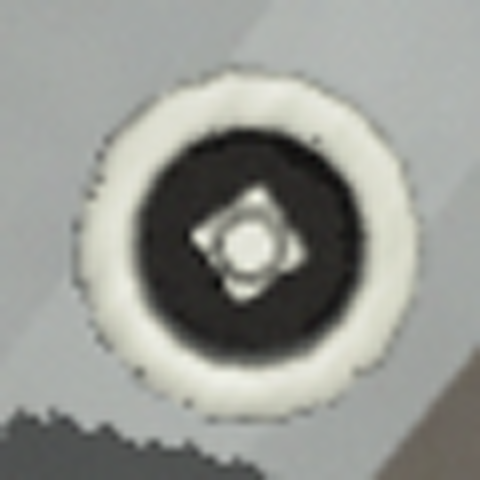

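The crop shows the spindle square with its corners at about (190,238), (262,185), (306,258) and (240,302). I'll measure its angle the same way in all three lock pictures, and check whether the key has moved in the grip.

Run:
```python
from h import *
K={n:dict(np.load(n+'.npz')) for n in('l1','l2','l3')}
for n,c in K.items():
    g=cv2.cvtColor(c['pixels'],cv2.COLOR_RGB2GRAY)
    # rectify lid plane z=66 around axis: 10 px/mm, x right=world x, y down = -world y
    q=np.float32([[x,y] for x,y in((-12,-12),(12,-12),(12,12),(-12,12))])
    src=np.float32([proj(c,(466+a,-1-b,66)) for a,b in q]); dst=np.float32((q+12)*10)
    w=cv2.warpPerspective(g,cv2.getPerspectiveTransform(src,dst),(240,240),flags=cv2.INTER_CUBIC)
    for th in(90,110,130):
        m=(w>th).astype(np.uint8)
        k,lab,st,ce=cv2.connectedComponentsWithStats(m); i=lab[120,120]
        y,x=np.nonzero(lab==i); d=(x-x.mean())+1j*-(y-y.mean())
        z4=np.sum(d**4); print(n,th,len(x)/100,'diag deg mod90',np.degrees(np.angle(z4)/4), cv2.minAreaRect(np.c_[x,y].astype(np.float32))[1:])
from itertools import product
# key in the tool frame
c2,c3=[K[n]['pixels'] for n in('l2','l3')]
for r in(205,215,225,235,245,255,265,275,285,295):
    print(r,*[np.flatnonzero(np.abs(np.diff(cv2.cvtColor(c,cv2.COLOR_RGB2GRAY)[r,225:285].astype(int)))>18)+225 for c in(c2,c3)])
```

```text
l1 90 111.21 diag deg mod90 -3.3495768465237052 ((115.41695404052734, 111.58814239501953), 49.4846076965332)
l1 110 97.21 diag deg mod90 -2.1848342654637882 ((110.2844009399414, 108.1252212524414), 48.36646270751953)
l1 130 86.42 diag deg mod90 -3.2596386828831214 ((105.81224060058594, 104.71438598632812), 48.53229522705078)
l2 90 112.88 diag deg mod90 -4.600648159692624 ((110.06434631347656, 112.03985595703125), 48.8140754699707)
l2 110 98.63 diag deg mod90 -5.04004751420667 ((106.52458190917969, 108.66178894042969), 48.96465301513672)
l2 130 56.19 diag deg mod90 6.190025701250511 ((81.128173828125, 104.33672332763672), 49.127593994140625)
l3 90 111.89 diag deg mod90 24.10431456205514 ((111.07205963134766, 110.13573455810547), 20.556045532226562)
l3 110 101.94 diag deg mod90 24.183829746131526 ((108.01935577392578, 106.73085021972656), 20.65890884399414)
l3 130 77.1 diag deg mod90 23.63497329956487 ((104.36426544189453, 103.56768798828125), 20.297569274902344)
205 [] [239 267 269 270 275 277 280 282]
215 [242 243 244 245 261 262 264] [230 232 242 243 244 245 261 262 264]
225 [234 241 242 244 245 261 262 263 265 272 273] [234 241 242 244 261 262 263 265 272 273]
235 [231 232 240 241 244 245 262 263 266 274 275] [231 232 236 240 241 244 245 261 262 263 266 275]
245 [230 231 276] [230 231 234 275 276]
255 [230 231 276] [230 231 272 276]
265 [230 276 277] [230 234 276 277]
275 [230 231 238 239 244 245 261 262 267 268 276] [230 231 238 239 244 245 261 262 267 268 271 276]
285 [235 239 244 245 261 262 267 268 271 272] [235 239 240 244 262 263 267 268 271 272]
295 [] []
```

The key hasn't moved in the grip. The square now sits about 62° (1.08 rad) clockwise from its start, while the key went much further. So I over-turned past the stop in the soft fit, and unwinding dragged the spindle back. I'll re-engage at yaw ≈ -0.365 and turn only as far as needed to reach the stop.

```bash
python3 -m pendant '{"dp":[[0.02,0,0],[0.045,0,0],[0.0605,0,0],[0.0605,0,0.02],[0.0605,0,0.04],[0.0605,0,0.048],[0.0605,0,0.048],[0.0605,0,0.048]],"rotation":[[0,0,-0.15],[0,0,-0.3],[0,0,-0.45],[0,0,-0.61],[0,0,-0.61],[0,0,-0.61],[0,0,-0.61],[0,0,-0.61]]}'
python3 -m pendant '{"dp":[[0,0,0.005],[0,0,0.01],[0,0,0.014],[0,0,0.018],[0,0,0.019],[0,0,0.019]],"rotation":[[0,0,0],[0,0,0],[0,0,0],[0,0,0],[0,0,0],[0,0,0]]}'
```

```text
time: 21.12
tool_pos: [467.4, -1.2, 151.6]
tcp_rot: [-3.141, -0.001, -0.367]
contact_force: [-0.1, 0.4, 0.2]
grip_width: 8.8
finger_force: 30.0
time: 21.88
tool_pos: [466.9, -1.0, 131.9]
tcp_rot: [3.141, 0.0, -0.367]
contact_force: [1.0, -0.7, -0.8]
grip_width: 9.0
finger_force: 30.0
```

```bash
python3 -m pendant '{"dp":[[0,0,0.001],[0,0,0.002],[0,0,0.003],[0,0,0.003]],"rotation":[[0,0,0],[0,0,0],[0,0,0],[0,0,0]]}'
```

```text
time: 22.38
tool_pos: [466.8, -1.0, 128.9]
tcp_rot: [3.141, 0.0, -0.367]
contact_force: [-0.1, 0.3, -0.3]
grip_width: 8.8
finger_force: 30.0
```

Dropping in freely again. Now down to the floor.

```bash
python3 -m pendant '{"dp":[[0,0,0.0015],[0,0,0.003],[0,0,0.0045],[0,0,0.005],[0,0,0.005]],"rotation":[[0,0,0],[0,0,0],[0,0,0],[0,0,0],[0,0,0]]}'
python3 -m pendant '{"dp":[[0,0,0],[0,0,0],[0,0,0],[0,0,0],[0,0,0]],"rotation":[[0,0,0.1],[0,0,0.2],[0,0,0.3],[0,0,0.37],[0,0,0.37]]}'
python3 -c "
from h import *
m=[]
for i in range(8): cap('wrist'); m.append(get_obs()['moment'])
print(np.mean(m,0),np.std(m,0))"
```

```text
time: 23.0
tool_pos: [466.9, -1.0, 124.4]
tcp_rot: [3.142, -0.0, -0.367]
contact_force: [-1.6, -0.4, 4.9]
grip_width: 8.7
finger_force: 30.0
time: 23.62
tool_pos: [466.7, -0.9, 124.4]
tcp_rot: [-3.142, -0.0, -0.738]
contact_force: [-3.0, 0.2, 5.1]
grip_width: 8.7
finger_force: 30.0
[0.23601275 0.49677145 0.00562841] [0.03770384 0.02675263 0.02855179]
```

```bash
cat > m.py <<'E'
from h import *
m=[]
for i in range(10): cap('wrist'); m.append(get_obs()['moment'])
print('M',np.mean(m,0).round(3))
E
python3 -m pendant '{"dp":[[0,0,0],[0,0,0]],"rotation":[[0,0,0.1],[0,0,0.1]]}'|sed -n 3,4p; python3 m.py
python3 -m pendant '{"dp":[[0,0,0],[0,0,0]],"rotation":[[0,0,0.1],[0,0,0.1]]}'|sed -n 3,4p; python3 m.py
```

```text
tcp_rot: [3.142, 0.0, -0.838]
contact_force: [-2.6, 1.4, 6.1]
M [0.267 0.514 0.016]
tcp_rot: [3.142, 0.0, -0.938]
contact_force: [-2.3, 0.6, 5.7]
M [0.272 0.509 0.065]
```

```bash
python3 -m pendant '{"dp":[[0,0,-0.01],[0,0,-0.03],[0,0,-0.06],[-0.02,0,-0.075],[-0.06,0,-0.075],[-0.06,0,-0.075],[-0.06,0,-0.075]],"rotation":[[0,0,0],[0,0,0],[0,0,0],[0,0,0],[0,0,0],[0,0,0],[0,0,0]]}'
cat > sp.py <<'E'
from h import *
import sys
def run(n,c):
    g=cv2.cvtColor(c['pixels'],cv2.COLOR_RGB2GRAY)
    q=np.float32([[x,y] for x,y in((-12,-12),(12,-12),(12,12),(-12,12))])
    src=np.float32([proj(c,(466+a,-1-b,66)) for a,b in q]); dst=np.float32((q+12)*10)
    w=cv2.warpPerspective(g,cv2.getPerspectiveTransform(src,dst),(240,240),flags=cv2.INTER_CUBIC)
    for th in(90,110):
        m=(w>th).astype(np.uint8); lab=cv2.connectedComponents(m)[1]
        y,x=np.nonzero(lab==lab[120,120]); d=(x-x.mean())-1j*(y-y.mean())
        print(n,len(x)/100,'diag',np.degrees(np.angle(np.sum(d**4))/4),cv2.minAreaRect(np.c_[x,y].astype(np.float32))[2])
c=cap('wrist'); np.savez(sys.argv[1]+'.npz',**c); run(sys.argv[1],c)
E
python3 sp.py l4
```

```text
time: 26.4
tool_pos: [431.8, 47.2, 199.5]
tcp_rot: [-3.141, -0.001, -0.937]
contact_force: [0.5, -0.3, -0.6]
grip_width: 9.1
finger_force: 30.0
l4 114.19 diag 13.799252465712268 31.476839065551758
l4 105.17 diag 13.86016876759317 31.239215850830078
```

The spindle has turned 72.4° (1.26 rad), so the lock is at its stop. I'll take the key back to its own hole at the original pose.

```bash
python3 -m pendant '{"dp":[[0.05,0.016,0],[0.1,0.033,0],[0.15,0.049,0],[0.2,0.066,0],[0.25,0.082,0],[0.3,0.098,0],[0.35,0.115,0],[0.393,0.129,0]],"rotation":[[0,0,-0.12],[0,0,-0.24],[0,0,-0.36],[0,0,-0.48],[0,0,-0.6],[0,0,-0.72],[0,0,-0.84],[0,0,-0.95]]}'
python3 -m pendant '{"dp":[[0,0,0.02],[0,0,0.05],[0,0,0.06],[0,0,0.06]],"rotation":[[0,0,0],[0,0,0],[0,0,0],[0,0,0]]}'; python3 -c "
from h import *
cap('wrist');cap('wrist');o=get_obs();print(o['tool_pos'],o['tcp_rot'])"
```

```text
time: 27.45
tool_pos: [560.0, -348.9, 198.3]
tcp_rot: [3.142, 0.0, 0.015]
contact_force: [0.5, 0.3, -0.7]
grip_width: 8.8
finger_force: 30.0
time: 27.95
tool_pos: [559.8, -346.1, 138.4]
tcp_rot: [-3.141, 0.001, 0.012]
contact_force: [0.2, -0.6, -1.1]
grip_width: 8.5
finger_force: 30.0
[ 560.57197815 -346.30849675  140.19522706] [ 3.14023153e+00 -1.51359581e-03  1.27765294e-02]
```

```bash
python3 -m pendant '{"dp":[[0,0,0.015],[0,0,0.03],[0,0,0.04],[0,0,0.05],[0,0,0.05]],"rotation":[[0,0,0],[0,0,0],[0,0,0],[0,0,0],[0,0,0]]}'
python3 -m pendant '{"dp":[[0,0,0.003],[0,0,0.006],[0,0,0.008],[0,0,0.009],[0,0,0.009]],"rotation":[[0,0,0],[0,0,0],[0,0,0],[0,0,0],[0,0,0]]}'
```

```text
time: 28.68
tool_pos: [559.6, -345.4, 87.9]
tcp_rot: [-3.14, 0.002, 0.013]
contact_force: [0.3, 0.3, -0.6]
grip_width: 9.2
finger_force: 30.0
time: 29.3
tool_pos: [560.0, -345.8, 80.0]
tcp_rot: [3.142, -0.0, 0.013]
contact_force: [0.1, 0.5, -1.4]
grip_width: 8.8
finger_force: 30.0
```

```bash
python3 -m pendant '{"dp":[[0,0,0.0005],[0,0,0.001],[0,0,0.0015],[0,0,0.0015]],"rotation":[[0,0,0],[0,0,0],[0,0,0],[0,0,0]]}'
```

```text
time: 29.8
tool_pos: [560.1, -345.7, 78.6]
tcp_rot: [3.142, -0.0, 0.013]
contact_force: [-0.8, -0.3, -0.3]
grip_width: 8.7
finger_force: 30.0
```

```bash
python3 -m pendant '{"dp":[[0,0,0.0004],[0,0,0.0004],[0,0,0.0004],[0,0,0.0004],[0,0,0.0004],[0,0,0.0004],[0,0,0.0004],[0,0,0.0004]],"rotation":[[0,0,0],[0,0,0],[0,0,0],[0,0,0],[0,0,0],[0,0,0],[0,0,0],[0,0,0]]}' 0.09
python3 -m pendant '{"dp":[[0,0,-0.03],[0,0,-0.06],[0,0,-0.088],[0,0,-0.088],[0,0,-0.088],[0,0,-0.088]],"rotation":[[0,0,0],[0,0,0],[0,0,0],[0,0,0],[0,0,0],[0,0,0]]}'
python3 - <<'E'
from h import *
c=cap('wrist'); a=dict(np.load('w3.npz')); print(get_obs()['tool_pos'])
h=lambda p:p[100:292,128:384,::-1]
cv2.imwrite('pics/w7.png',cv2.resize(np.hstack([h(a['pixels']),h(c['pixels'])]),(800,300),interpolation=cv2.INTER_CUBIC))
E
```

```text
time: 30.8
tool_pos: [560.0, -345.8, 78.1]
tcp_rot: [3.142, -0.0, 0.013]
contact_force: [-0.4, 0.1, 0.4]
grip_width: 84.1
finger_force: 0.0
time: 31.55
tool_pos: [559.5, -345.3, 164.5]
tcp_rot: [-3.14, 0.002, 0.013]
contact_force: [-1.1, -0.7, 0.2]
grip_width: 90.2
finger_force: 0.0
[ 559.57842387 -345.40596874  164.66136272]
```

View pics/w7.png

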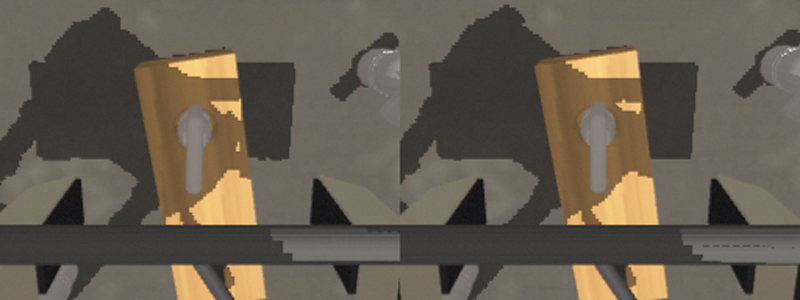

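The after view (wing at (597,160)) matches the before view (wing at (194,160)). The key stands upright in its hole and is released, and the T key is undisturbed. Handing in.

```bash
python3 -c "
from plant import workorder
print(workorder.close_job())"
```

```text
the job is handed in; nothing more can be done
None
```

I handed the job in at about 32 s: the camera showed the lock turned about 1.26 rad, at its stop, after a first turn that overshot and had to be redone, and the key is back upright and released in its hole; the hand-in returned no verdict.

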